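# Return the seasoning pots from the wire rack to their stand and lid them

## Robot

A 6-joint arm with a two-finger parallel gripper is mounted at the origin on a cart in front of the work surface, level with it; the furniture and walls round the work are solid. World frame = base frame: x ahead of the robot, y to its left, z up, the work surface at z = 0. Lengths are in mm, angles in rad, forces in N, time in s.
With the tool pointing down it reaches from about 150 to 775 mm from the base axis. Payload 6.1 kg.
Tool frame: the origin (TCP) lies on the centre line of the jaws, within the pads' length; the fingertips stand 14 mm ahead of it and the grasp point (between the pads) lies 5 mm behind it; z points along the fingers, y is the line along which they close (so a half turn about z gives the same grasp; the last joint's range is limited). The gripper opens to 85 mm and grips with 20 to 120 N. Pads are 22 mm wide; open, the fingers measure 114 mm over their backs; the gripper's body (76 mm by 85 mm) begins 54 mm behind the grasp point. The pads swing forward as they close: fully open they stand 13 mm farther back than shut.
Start: joints at [1.309, 0.126, -0.04, 1.405, 0, 1.571], TCP at [135.874, 507.096, 245.295] pointing down, gripper open.
Joint ranges: [-2.72, 2.72], [-0.95, 1.95], [-1.27, 1.35], [-1.78, 2.02], [-1.46, 1.47], [-3.14, 3.14]. Speed limits (rad/s): [2.39, 2.39, 3.01, 3.14, 3.14, 3.14].

## Interface

Orientations are given as a unit quaternion [x, y, z, w].
In Python, from station import status, eyes, bot gives the robot as it stands.
- The arm moves only by the shell command python3 -m crank 'ROWS' [FORCE]. ROWS is a JSON object of lists of equal length, an entry for each row: "offset": the shift along the tool's x, y, z in mm, a list of three; "angular": the turn, a rotation vector about the tool's x, y, z in degrees, a list of three; "hand": the closure in counts, from 0 (fully open) to 255 (shut). In form: {"offset": [[x, y, z], ...], "angular": [[wx, wy, wz], ...], "hand": [hand, ...]}. A call has 1 to 5 rows; each row is the pose to reach, as a shift and turn from the pose commanded when the call began, along the tool's axes at that moment; what a row does not reach only later rows make up. A row lasts 1/8 s, in which the tool goes at most 62.5 mm and 10.7 degrees, less where a joint would pass 70% of its speed; a pose out of reach is approached as far as the arm can. A call with a gripper value outside its range is refused whole. The fingers move at their own pace and stop on an object; FORCE is the grip in N (left out, the last holds). Time passes only in rows, so rows that repeat a pose let the fingers close. It gives the time, the measured TCP pose, the force, the opening and the grip force at its end, in the units of the state.
- status.get_obs(): the state, without advancing time (a new reading comes with each control period).
- eyes.capture(name): name is "scene" or "top" or "wrist"; returns (picture, depth): 400x640x3 uint8, red, green, blue; 400x640 float32, mm along the optical axis (not along the pixel's ray), 0 where there is no reading.
- eyes.camera_info(name): a dict with "intrinsics" (3x3 intrinsics, pixels), "eye" and "attitude" of the camera in the world. Camera axes: x right, y up, looking along -z (the intrinsics and any distortion apply to the point x, -y, -z); pixel columns grow to the right and rows downward; lengths in mm; the calibration is good to about 2 mm. A picture is of the moment at which its call begins: read the wrist's pose just before it. camera_info takes no time and is no camera call; for the wrist camera it gives the pose at the moment of the call.
- bot.close_job(): hands the job in; it is judged then, once.
The state is a dict: "t": time; "joint_positions": joint angles; "qd": joint speeds; "effort": joint torques, N m; "tool_pos": TCP position; "tcp_rot": TCP orientation; "wrist_force": force on the tool from outside, world axes, zero at the start; "wrist_torque": the same for the moment, N m; "gripper_width": finger opening in mm; "grasp_force": force on a finger pad.
Only numpy, scipy, OpenCV 4.12 (cv2) and the standard library are available. Lean on these libraries where they do the work, as an engineer would, in place of code of your own. Each camera call takes 0.05 s, during which the arm holds its last target. There are 200 camera calls.

## Task

The seasoning stand has been wiped down: bring the three seasoning vessels standing in a row on the wire rack over to the wooden stand, each upright and fully down in the hole that fits it (widest in the widest, salt shaker in the narrowest). Close the two open pots with their own wooden lids, fully home, and let go of everything. Leave the honey jar and the pepper mill where they are.

Things in the scene. Friction and masses are not known exactly. Their poses are not given: they have to be found in the camera images.
- wide_pot_centre (a point): Wide white stoneware pot, open, no handle: round, 62 mm across, 72 mm tall, wall 4 mm (mouth 54 mm), foot tapering to 52 mm in the lowest 9 mm, 0.15 to 0.3 kg. One of three vessels upright in a row, in any order, 72 mm apart, along a fixed steel wire rack (92 x 220 mm, top at z = 22 mm) askew on the worktop at the right. Point: its centre, 36 mm above its underside.
- small_pot_centre (a point): Small white stoneware pot, open, no handle: round, 52 mm across, 62 mm tall, wall 4 mm (mouth 44 mm), foot tapering to 42 mm in the lowest 9 mm, 0.15 to 0.3 kg. Starts upright in the row on the wire rack. Point: its centre, half-way up, 31 mm above its underside; z up its axis.
- salt_shaker_centre (a point): Closed glass salt shaker, slim and round: body 44 mm across, narrowing to a domed grey cap about 34 mm across above 70 mm; 90 mm tall, 0.1 kg; its foot lets it lean by up to 0.05 rad. Starts upright in the row on the wire rack. Point: its centre, half-way up, 45 mm above its underside; z up its axis.
- wide_lid_centre (a point): Wooden lid of the wide pot, 40 mm tall: plug below (49.5 mm across, 9 mm deep) that enters the mouth, disc 62 mm across, 6 mm thick, round knob on top (20 mm across, 25 mm tall) to hold it by; 60 g. Starts on the worktop behind the stand, plug down, knob up; the lids may swap places. Point: on its axis, 20 mm above the plug's underside, 20 mm below the knob's top; 11 mm above the pot's rim when home.
- small_lid_centre (a point): Wooden lid of the small pot: as the other lid but smaller, plug 39.5 mm, disc 52 mm, knob 18 mm across; same heights (plug 0 to 9, disc 9 to 15, knob 15 to 40 mm). Starts on the worktop, knob up. It would fall into the wide pot; the wide lid does not enter the small pot. Point: on its axis, half-way up (20 mm); 11 mm above the pot's rim when home.
- wide_bay_floor (a point): Widest hole (69 mm, for the wide pot) of the wooden seasoning stand: a fixed tray, 91 x 249 mm, on the worktop beside the hob, with three square 78 mm blocks in a row, 79 mm apart, in any order. Each has one round hole 14 mm deep with a bevelled mouth; block tops at z = 32 mm. Point: centre of the hole's floor, z = 18 mm; z up, y along the row, x across it, away from the robot.
- small_bay_floor (a point): Middle-sized hole of the stand, 59 mm across, 14 mm deep, for the small pot. Point: centre of its floor, 18 mm above the worktop; axes as for the widest hole.
- shaker_bay_floor (a point): Narrowest hole of the stand, 51 mm across, 14 mm deep, for the salt shaker. Point: centre of its floor, 18 mm above the worktop; axes as for the widest hole.
- honey_jar: Bystander, to be left alone: honey jar with a white lid, 64 mm across, 97 mm tall, on the worktop behind the lids, under the wall cabinet (underside 0.45 m up, front at x = 0.645 m; the hood's front is at x = 0.59 m, 0.52 m up, left of y = -0.03 m). Origin: centre of its underside.
- pepper_mill: Bystander, to be left alone: dark turned-wood pepper mill, 58 mm across, 160 mm tall, on the worktop at the back. Origin: centre of its underside.
Not all that is in view belongs to the job. What is shaped like the part that bears wide_pot_centre but black is not meant. What is shaped like the part that bears wide_lid_centre but turquoise is not meant.

How it is judged (in metres and radians):
At the end, for the whole second after the job is handed in: Wide pot, small pot and shaker stand upright (0.12 rad) in their own holes, within 8 mm of centre and within 4 mm of the floor. Each lid is on its own pot, centred within 6 mm, disc on the rim within 3 mm, level with it within 0.1 rad. All are released and at rest (horizontal distance between wide_pot_centre and wide_bay_floor below 0.008 m and z of wide_pot_centre in the frame of wide_bay_floor between 0.032 and 0.04 m and angle between each of wide_pot_centre, small_pot_centre, salt_shaker_centre's own z axis and vertical below 0.12 rad and horizontal distance between small_pot_centre and small_bay_floor below 0.008 m and z of small_pot_centre in the frame of small_bay_floor between 0.027 and 0.035 m and horizontal distance between salt_shaker_centre and shaker_bay_floor below 0.008 m and z of salt_shaker_centre in the frame of shaker_bay_floor between 0.041 and 0.049 m and horizontal distance between wide_lid_centre and wide_pot_centre below 0.006 m and z of wide_lid_centre in the frame of wide_pot_centre between 0.044 and 0.05 m and angle between the z axis of wide_lid_centre and the z axis of wide_pot_centre, either way round below 0.1 rad and angle between each of wide_lid_centre, small_lid_centre's own z axis and vertical below 0.15 rad and horizontal distance between small_lid_centre and small_pot_centre below 0.006 m and z of small_lid_centre in the frame of small_pot_centre between 0.039 and 0.045 m and angle between the z axis of small_lid_centre and the z axis of small_pot_centre, either way round below 0.1 rad and linear speed of each of wide_pot, small_pot, salt_shaker, wide_lid, small_lid below 0.02 m/s); the robot touches nothing.
It fails at once if the honey jar is knocked over or pushed more than 30 mm (distance of honey_jar from where it was at the start of the episode above 0.03 m).
It fails at once if the pepper mill is knocked over or pushed more than 30 mm (distance of pepper_mill from where it was at the start of the episode above 0.03 m).
It also fails if it takes over 128 s, if anything falls off the work surface, if the arm or the gripper's body presses on something with over 40 N, if the wrist force passes 120 N, or if a joint passes its speed limit or range.

## Working session

There is one attempt and no reset: what is moved stays moved. The work goes in short steps, Python scripts to look and compute and a shell command to move; the robot and the scene stay as the last step left them, time stands still between calls to the robot, and variables do not carry over. Pictures are saved under pics/ and viewed, at most 14 in all, crops included, and the job is handed in when it is done.

```bash
ls; mkdir -p pics
python3 - <<'E'
from station import status, eyes, bot
import cv2,numpy as np
print(status.get_obs())
for n in ("scene","top"):
    p,d=eyes.capture(n); i=eyes.camera_info(n); print(n,i)
    cv2.imwrite(f"pics/{n}0.png",p[:,:,::-1]); np.save(f"{n}_d.npy",d); np.save(f"{n}_p.npy",p)
E
```

```text
pics
{'t': 0.0, 'joint_positions': array([ 1.30898930e+00,  1.26362424e-01, -4.06266743e-02,  1.40538028e+00,
        2.87447242e-06,  1.57079035e+00]), 'qd': array([-0.00064818, -0.00056795, -0.00092764,  0.0008801 , -0.0006147 ,
       -0.00138034]), 'effort': array([-1.24720045e-03, -4.35920084e+01,  3.52920628e+01,  1.75692304e-02,
        5.46765534e-05,  3.74458310e-06]), 'tool_pos': array([135.78289082, 506.73628581, 244.529117  ]), 'tcp_rot': array([ 1.30526976e-01,  9.91444446e-01, -7.79607124e-04, -1.04092266e-04]), 'wrist_force': array([-0.26743524,  0.09879494,  0.05506908]), 'wrist_torque': array([-0.06677677,  0.07577636,  0.01910017]), 'grasp_force': 0.0, 'gripper_width': 85.53655301284527}
scene {'intrinsics': array([[381.5945686 ,   0.        , 316.8047307 ],
       [  0.        , 381.5945686 , 202.04644033],
       [  0.        ,   0.        ,   1.        ]]), 'eye': array([  16.45378236, -813.56843261,  764.86468483]), 'attitude': array([ 0.36348306, -0.17376051, -0.3714688 ,  0.83647969])}
top {'intrinsics': array([[361.71079929,   0.        , 324.02040763],
       [  0.        , 361.71079929, 201.22087144],
       [  0.        ,   0.        ,   1.        ]]), 'eye': array([ 445.81055927, -323.94267963,  991.44434305]), 'attitude': array([-0.04508168,  0.04288892,  0.70856858, -0.70289313])}
```

View pics/scene0.png

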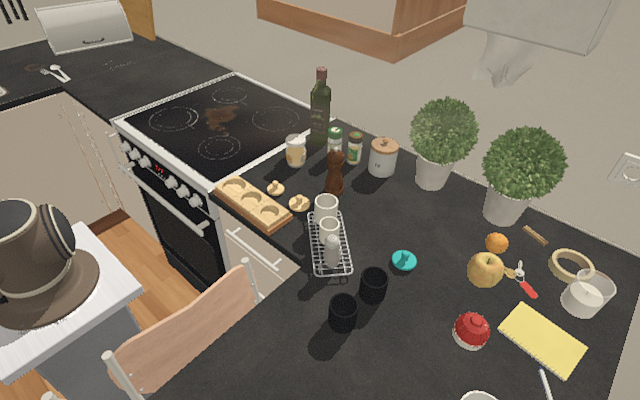

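View pics/top0.png

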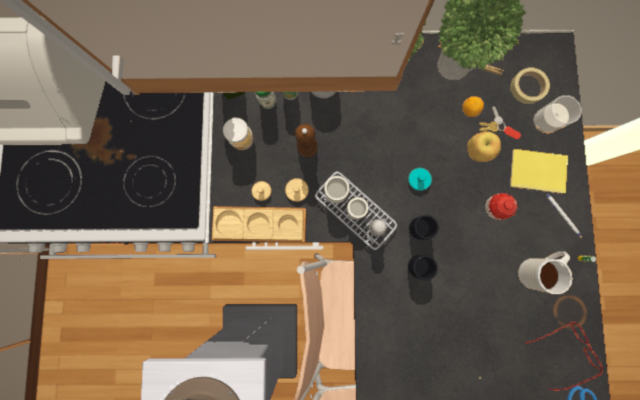

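```bash
cat > h.py <<'E'
import numpy as np,cv2
from scipy.spatial.transform import Rotation as R
from station import status, eyes, bot
def rays(info,uv):
    K=info['intrinsics']; uv=np.atleast_2d(uv).astype(float)
    d=np.c_[(uv[:,0]-K[0,2])/K[0,0],-(uv[:,1]-K[1,2])/K[1,1],-np.ones(len(uv))]
    return R.from_quat(info['attitude']).apply(d)
def onplane(info,uv,z):
    r=rays(info,uv); return info['eye']+r*((z-info['eye'][2])/r[:,2])[:,None]
def cloud(info,d):
    v,u=np.mgrid[:d.shape[0],:d.shape[1]]
    P=info['eye']+rays(info,np.c_[u.ravel(),v.ravel()])*d.reshape(-1,1)
    P[d.ravel()==0]=np.nan
    return P.reshape(*d.shape,3)
def proj(info,P):
    c=R.from_quat(info['attitude']).inv().apply(np.atleast_2d(P)-info['eye']); K=info['intrinsics']
    return np.c_[K[0,2]-K[0,0]*c[:,0]/c[:,2],K[1,2]+K[1,1]*c[:,1]/c[:,2]]
def circ(P):
    A=np.c_[2*P[:,:2],np.ones(len(P))]; s=np.linalg.lstsq(A,(P[:,:2]**2).sum(1),rcond=None)[0]
    return s[:2],np.sqrt(s[2]+s[:2]@s[:2])
def tool(dw):  # world vector -> tool axes now
    return R.from_quat(status.get_obs()['tcp_rot']).inv().apply(dw)
E
python3 - <<'E'
from h import *
p=np.load('top_p.npy');d=np.load('top_d.npy');i=eyes.camera_info('top')
c=cloud(i,d)
for n,(u,v) in dict(worktop=(340,130),wl=(297,189),sl=(261,191),b1=(228,224),b2=(259,224),b3=(290,224),p1=(336,188),p2=(357,208),sh=(378,228)).items():
    w=c[v-22:v+23,u-22:u+23].reshape(-1,3); w=w[~np.isnan(w[:,2])]
    print(n,c[v,u].round(0),np.percentile(w[:,2],[5,50,90,98]).round())
cv2.imwrite('pics/crop1.png',cv2.resize(p[165:255,205:400,::-1],None,fx=4,fy=4,interpolation=cv2.INTER_CUBIC))
E
```

```text
worktop [ 773. -368.   -0.] [-3. -1.  2.  3.]
wl [ 598. -250.   39.] [-3.  1. 18. 36.]
sl [ 593. -154.   41.] [-3.  1. 30. 35.]
b1 [508. -63.  19.] [-901.   18.   32.   34.]
b2 [ 507. -146.   18.] [-900.   20.   33.   35.]
b3 [nan nan nan] [-902.   19.   33.   35.]
p1 [ 603. -354.   24.] [-3.  2. 72. 94.]
p2 [ 548. -410.   25.] [ -3.   3.  80. 106.]
sh [ 489. -453.  109.] [ -3.   1.  77. 109.]
```

View pics/crop1.png

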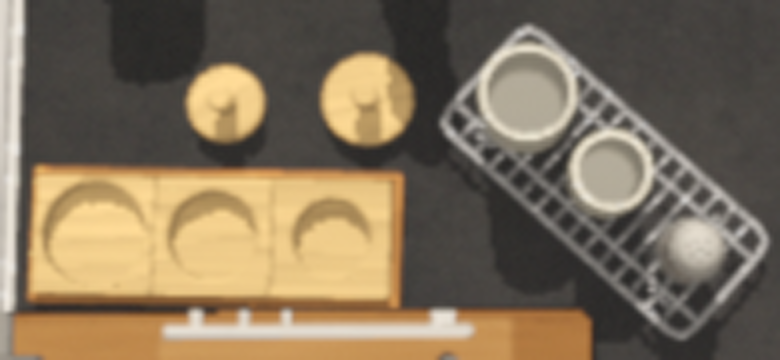

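Run:
```python
from h import *
p=np.load('top_p.npy');d=np.load('top_d.npy');i=eyes.camera_info('top')
c=cloud(i,d); V,U=np.mgrid[:400,:640]
hsv=cv2.cvtColor(p,cv2.COLOR_RGB2HSV)
def win(u,v,r): return (abs(U-u)<=r)&(abs(V-v)<=r)
# stand: light wood mask on plane z=32
m=((hsv[...,0]>14)&(hsv[...,0]<25)&(hsv[...,1]>60)&(hsv[...,2]>150)&(U>208)&(U<305)&(V>204)&(V<242)).astype(np.uint8)
ct=max(cv2.findContours(m,0,2)[0],key=cv2.contourArea)
print('stand mask',cv2.minAreaRect(onplane(i,ct[:,0],32)[:,:2].astype(np.float32)))
q=c[(abs(c[...,2]-32)<4)&(U>205)&(U<308)&(V>202)&(V<242)]
print('stand depth',cv2.minAreaRect(q[:,:2].astype(np.float32)),np.percentile(q[:,0],[2,98]),np.percentile(q[:,1],[2,98]))
for n,u,v,z,r in(('wide',336,188,94,14),('small',357,208,84,12)):
    m=(win(u,v,r)&(abs(c[...,2]-z)<6)); P=c[m]; print(n,circ(P),len(P))
    w=(win(u,v,r+3)&(hsv[...,2]>175)&(hsv[...,1]<60)).astype(np.uint8)
    ct=max(cv2.findContours(w,0,2)[0],key=cv2.contourArea); h=cv2.convexHull(ct)[:,0]
    print('  rgb',cv2.minEnclosingCircle(onplane(i,h,z)[:,:2].astype(np.float32)))
m=win(378,228,12)&(c[...,2]>100); print('shaker cap',c[m].mean(0),circ(c[m]),m.sum())
m=win(378,228,14)&(c[...,2]>40); print('shaker body',cv2.minEnclosingCircle(c[m][:,:2].astype(np.float32)))
for n,u,v in(('wl',297,190),('sl',261,191)):
    m=(win(u,v,16)&(hsv[...,0]>12)&(hsv[...,0]<28)&(hsv[...,1]>60)&(hsv[...,2]>100)&(V<205)).astype(np.uint8)
    ct=max(cv2.findContours(m,0,2)[0],key=cv2.contourArea); h=cv2.convexHull(ct)[:,0]
    print(n,cv2.minEnclosingCircle(onplane(i,h,14)[:,:2].astype(np.float32)))
    k=win(u,v,16)&(c[...,2]>32); print('  knob',c[k].mean(0),k.sum())
w=eyes.camera_info('wrist'); o=status.get_obs(); T=R.from_quat(o['tcp_rot'])
print('wrist cam in tool',T.inv().apply(w['eye']-o['tool_pos']),(T.inv()*R.from_quat(w['attitude'])).as_quat(),w['intrinsics'])
print(T.as_matrix().round(2))
```

```text
stand mask ((508.25274658203125, -146.35107421875), (245.50096130371094, 88.24181365966797), 88.283935546875)
stand depth ((506.904541015625, -145.41629028320312), (236.28517150878906, 77.99105834960938), 88.55709075927734) [468.61874712 546.54402055] [-262.36010876  -30.62645063]
wide (array([ 591.28884704, -354.38591951]), np.float64(28.7851836236759)) 126
  rgb ((594.6824951171875, -354.0597839355469), 32.94841384887695)
small (array([ 542.58080331, -407.064522  ]), np.float64(23.771740564948594)) 103
  rgb ((543.7931518554688, -406.05255126953125), 26.38928985595703)
shaker cap [ 491.34006452 -456.34545955  107.21142188] (array([ 491.52920367, -456.73063417]), np.float64(11.657233726165193)) 143
shaker body ((500.0218200683594, -444.53314208984375), 34.55649948120117)
wl ((601.7623901367188, -245.37355041503906), 32.91908645629883)
  knob [ 599.76240245 -247.58555208   39.05629417] 47
sl ((599.701171875, -149.29037475585938), 28.377883911132812)
  knob [ 597.9604993  -150.95563782   38.69343482] 38
wrist cam in tool [  64.224875     -1.53482738 -129.21706911] [-0.70145768 -0.70052944 -0.09263182 -0.09292456] [[303.73434635   0.         323.82375828]
 [  0.         303.73434635 199.2452118 ]
 [  0.           0.           1.        ]]
[[-0.97  0.26 -0.  ]
 [ 0.26  0.97 -0.  ]
 [-0.   -0.   -1.  ]]
```

```bash
cat >> h.py <<'E'
def plan(xyz,psi,n=1):
    "rows (final pose per call) to reach world xyz with y axis at psi deg, tool down, in n calls"
    o=status.get_obs(); M=R.from_quat(o['tcp_rot']); p0=o['tool_pos']; a0=np.degrees(np.arctan2(*M.as_matrix()[1::-1,1]))
    def rot(a): s,c=np.sin(np.radians(a)),np.cos(np.radians(a)); return R.from_matrix(np.array([[-s,c,0],[c,s,0],[0,0,-1]]))
    f=np.linspace(0,1,n+1); Ps=[p0+(np.array(xyz)-p0)*t for t in f]; Rs=[M]+[rot(a0+(psi-a0)*t) for t in f[1:]]
    for k in range(n):
        d=Rs[k].inv().apply(Ps[k+1]-Ps[k]); w=(Rs[k].inv()*Rs[k+1]).as_rotvec(degrees=True)
        print('off',d.round(1).tolist(),'ang',w.round(2).tolist(),'rows>=%.1f'%max(np.linalg.norm(d)/62.5,np.linalg.norm(w)/10.7))
E
python3 -c "
from h import *
plan((491.5,-456.5,230),-45,4)"
```

```text
off [-148.2, -209.6, 4.0] ang [-0.08, 0.02, 30.0] rows>=4.1
off [-233.2, -107.4, 3.7] ang [0.0, 0.0, 30.0] rows>=4.1
off [-255.6, 23.6, 3.7] ang [0.0, 0.0, 30.0] rows>=4.1
off [-209.6, 148.2, 3.7] ang [0.0, 0.0, 30.0] rows>=4.1
```

```bash
python3 -m crank '{"offset":[[-30,-42,0],[-60,-84,0],[-90,-126,0],[-120,-168,0],[-148,-210,0]],"angular":[[0,0,6],[0,0,12],[0,0,18],[0,0,24],[0,0,30]],"hand":[0,0,0,0,0]}'
python3 -m crank '{"offset":[[-47,-21,0],[-93,-43,0],[-140,-64,0],[-187,-86,0],[-233,-107,0]],"angular":[[0,0,6],[0,0,12],[0,0,18],[0,0,24],[0,0,30]],"hand":[0,0,0,0,0]}'
python3 -m crank '{"offset":[[-51,5,0],[-102,9,0],[-153,14,0],[-204,19,0],[-256,24,0]],"angular":[[0,0,6],[0,0,12],[0,0,18],[0,0,24],[0,0,30]],"hand":[0,0,0,0,0]}'
python3 -m crank '{"offset":[[-42,30,0],[-84,60,0],[-126,90,0],[-168,119,0],[-210,148,0]],"angular":[[0,0,6],[0,0,12],[0,0,18],[0,0,24],[0,0,30]],"hand":[0,0,0,0,0]}'
python3 -m crank '{"offset":[[0,0,0],[0,0,0]],"angular":[[0,0,0],[0,0,0]],"hand":[0,0]}'
```

```text
t: 0.72
tool_pos: [224.6, 264.3, 245.0]
tcp_rot: [0.384, 0.923, -0.0, 0.0]
wrist_force: [1.0, -0.6, 1.3]
gripper_width: 85.0
grasp_force: 0.0
t: 1.35
tool_pos: [313.6, 23.8, 245.2]
tcp_rot: [0.61, 0.792, 0.0, 0.0]
wrist_force: [0.9, 0.7, 0.8]
gripper_width: 85.4
grasp_force: 0.0
t: 1.98
tool_pos: [403.1, -217.3, 245.0]
tcp_rot: [0.795, 0.607, 0.0, -0.0]
wrist_force: [1.4, -0.3, 0.1]
gripper_width: 85.5
grasp_force: 0.0
t: 2.6
tool_pos: [491.9, -458.2, 244.7]
tcp_rot: [0.925, 0.381, -0.0, -0.0]
wrist_force: [0.1, -0.3, 0.4]
gripper_width: 85.3
grasp_force: 0.0
t: 2.85
tool_pos: [491.3, -456.3, 244.4]
tcp_rot: [0.924, 0.383, -0.0, -0.001]
wrist_force: [0.6, 0.1, 0.2]
gripper_width: 85.2
grasp_force: 0.0
```

Run:
```python
from h import *
i=eyes.camera_info('wrist'); p,d=eyes.capture('wrist'); c=cloud(i,d)
np.savez('w1.npz',p=p,d=d,**i)
cv2.imwrite('pics/w1.png',p[:,:,::-1])
for n,P,z in(('wide',(592.5,-354),94),('small',(542.5,-406.5),84),('shaker',(491.4,-456.5),110)):
    uv=proj(i,[*P,z])[0]; m=(abs(c[...,2]-z)<5)&(np.hypot(c[...,0]-P[0],c[...,1]-P[1])<42)
    print(n,uv.round(),circ(c[m]),m.sum())
```

```text
wide [321.  18.] (array([ 592.03976987, -354.25288757]), np.float64(28.384513852669347)) 870
small [323. 110.] (array([ 543.97287557, -406.44421312]), np.float64(23.612023115961637)) 752
shaker [322. 193.] (array([ 493.38639466, -456.63102186]), np.float64(10.221497443219013)) 792
```

View pics/w1.png

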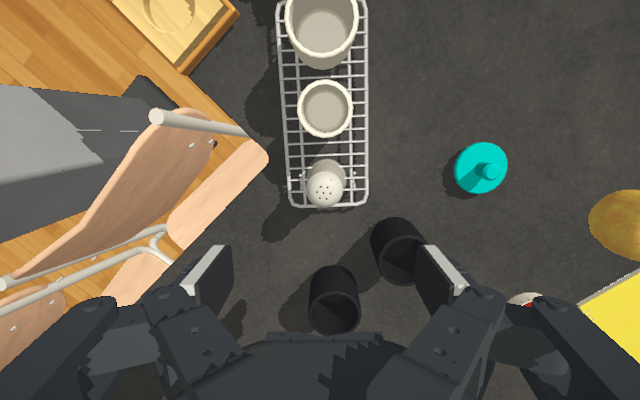

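Run:
```python
from h import *
w=np.load('w1.npz'); c=cloud(w,w['d'])
for u,v in((255,150),(215,150),(160,118),(240,130),(335,300),(400,250)): print((u,v),c[v,u].round())
q=c[80:300,0:270].reshape(-1,3); q=q[(q[:,2]>5)&(np.hypot(q[:,0]-491,q[:,1]+456)>75)]; print(len(q),q.max(0).round(),q.min(0).round())
plan((492.5,-456.5,74),-45,1)
plan((492.5,-456.5,190),-45,1)
```

```text
(255, 150) [ 351. -341. -432.]
(215, 150) [ 122. -182. -906.]
(160, 118) [ 385. -260.  -39.]
(240, 130) [ 392. -302. -297.]
(335, 300) [ 378. -594.    6.]
(400, 250) [ 491. -602.    5.]Traceback (most recent call last):
  File "<stdin>", line 4, in <module>
    return umr_maximum(a, axis, None, out, keepdims, initial, where)
ValueError: zero-size array to reduction operation maximum which has no identity
```

```bash
python3 -m crank '{"offset":[[0.7,1,40],[0.7,1,80],[0.7,1,115],[0.7,1,145],[0.7,1,170]],"angular":[[0,0,0],[0,0,0],[0,0,0],[0,0,0],[0,0,0]],"hand":[0,0,0,0,0]}' | head -2
python3 -m crank '{"offset":[[0,0,0],[0,0,0],[0,0,0],[0,0,0],[0,0,0]],"angular":[[0,0,0],[0,0,0],[0,0,0],[0,0,0],[0,0,0]],"hand":[0,60,130,200,200]}' 35
python3 -m crank '{"offset":[[0,0,0],[0,0,0],[0,0,0],[0,0,0],[0,0,0]],"angular":[[0,0,0],[0,0,0],[0,0,0],[0,0,0],[0,0,0]],"hand":[200,200,200,200,200]}' 35
```

```text
t: 3.52
tool_pos: [492.5, -455.2, 75.3]
t: 4.15
tool_pos: [493.2, -457.2, 77.0]
tcp_rot: [0.924, 0.383, 0.001, 0.001]
wrist_force: [-0.9, 1.7, 4.7]
gripper_width: 36.2
grasp_force: 34.5
t: 4.78
tool_pos: [493.2, -457.3, 77.0]
tcp_rot: [0.924, 0.383, 0.001, 0.001]
wrist_force: [-1.3, 0.2, 5.3]
gripper_width: 36.5
grasp_force: 34.5
```

```bash
python3 -m crank '{"offset":[[0,0,0],[0,0,0],[0,0,8],[0,0,16],[0,0,16]],"angular":[[0,0,0],[0,0,0],[0,0,0],[0,0,0],[0,0,0]],"hand":[0,0,0,0,0]}' | tail -2
python3 -m crank '{"offset":[[0,0,0],[0,0,0],[0,0,0],[0,0,0],[0,0,0]],"angular":[[0,0,0],[0,0,0],[0,0,0],[0,0,0],[0,0,0]],"hand":[60,130,200,200,200]}' 35
python3 -m crank '{"offset":[[0,0,0],[0,0,0],[0,0,0],[0,0,0],[0,0,0]],"angular":[[0,0,0],[0,0,0],[0,0,0],[0,0,0],[0,0,0]],"hand":[200,200,200,200,200]}' 35
```

```text
gripper_width: 85.2
grasp_force: 0.0
t: 6.02
tool_pos: [493.0, -457.1, 60.0]
tcp_rot: [0.924, 0.383, 0.0, 0.0]
wrist_force: [-0.8, 1.2, 5.6]
gripper_width: 40.4
grasp_force: 35.9
t: 6.65
tool_pos: [493.0, -457.1, 59.9]
tcp_rot: [0.924, 0.383, 0.0, 0.0]
wrist_force: [-0.9, 0.9, 5.6]
gripper_width: 40.9
grasp_force: 35.9
```

```bash
python3 -m crank '{"offset":[[0,0,-10],[0,0,-40],[0,0,-80],[0,0,-115],[0,0,-115]],"angular":[[0,0,0],[0,0,0],[0,0,0],[0,0,0],[0,0,0]],"hand":[200,200,200,200,200]}' 35
python3 - <<'E'
from h import *
plan((505,-224.4,172),-1.4,1)
E
```

```text
t: 7.28
tool_pos: [494.0, -458.0, 177.9]
tcp_rot: [0.924, 0.383, 0.001, 0.003]
wrist_force: [0.5, 0.2, -1.8]
gripper_width: 40.2
grasp_force: 35.6
off [173.0, -157.4, 5.0] ang [0.32, 0.11, -43.6] rows>=4.1
```

```bash
python3 -m crank '{"offset":[[33,-30,0],[68,-62,0],[104,-94,0],[139,-126,0],[173,-157,0]],"angular":[[0,0,-8.7],[0,0,-17.5],[0,0,-26.2],[0,0,-35],[0,0,-43.6]],"hand":[200,200,200,200,200]}' |head -2
python3 -m crank '{"offset":[[0,0,0],[0,0,15],[0,0,40],[0,0,65],[0,0,80]],"angular":[[0,0,0],[0,0,0],[0,0,0],[0,0,0],[0,0,0]],"hand":[200,200,200,200,200]}' 
python3 -m crank '{"offset":[[0,0,0],[0,0,0]],"angular":[[0,0,0],[0,0,0]],"hand":[200,200]}'
python3 - <<'E'
from h import *
plan((505,-224.4,58),-1.4,1)
i=eyes.camera_info('wrist'); p,d=eyes.capture('wrist'); cv2.imwrite('pics/w2.png',p[:,:,::-1])
E
```

```text
t: 7.9
tool_pos: [503.4, -221.8, 172.8]
t: 8.52
tool_pos: [502.9, -224.3, 91.4]
tcp_rot: [0.717, 0.698, -0.001, -0.001]
wrist_force: [0.5, -0.1, -0.5]
gripper_width: 39.9
grasp_force: 35.7
t: 8.78
tool_pos: [504.5, -224.1, 94.8]
tcp_rot: [0.716, 0.698, 0.0, 0.0]
wrist_force: [0.4, -0.5, -1.7]
gripper_width: 40.0
grasp_force: 35.7
off [-0.2, 0.5, 36.8] ang [0.04, 0.02, -0.04] rows>=0.6
```

View pics/w2.png

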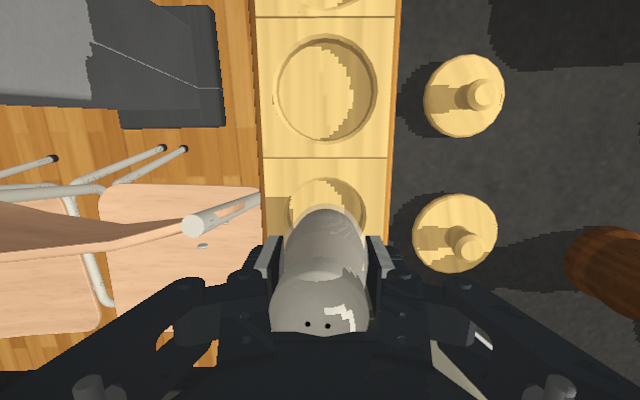

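```bash
python3 -m crank '{"offset":[[0,0,10],[0,0,18],[0,0,25],[0,0,31],[0,0,36]],"angular":[[0,0,0],[0,0,0],[0,0,0],[0,0,0],[0,0,0]],"hand":[200,200,200,200,200]}' 
python3 -m crank '{"offset":[[0,0,1],[0,0,2],[0,0,2]],"angular":[[0,0,0],[0,0,0],[0,0,0]],"hand":[200,200,200]}'
```

```text
t: 9.45
tool_pos: [504.1, -223.5, 57.8]
tcp_rot: [0.716, 0.698, -0.0, -0.0]
wrist_force: [0.1, -0.0, -0.5]
gripper_width: 40.2
grasp_force: 35.7
t: 9.82
tool_pos: [504.2, -223.6, 56.4]
tcp_rot: [0.716, 0.698, 0.0, 0.0]
wrist_force: [0.2, -0.2, -1.4]
gripper_width: 40.2
grasp_force: 35.7
```

```bash
python3 -m crank '{"offset":[[0,0,1],[0,0,2],[0,0,2]],"angular":[[0,0,0],[0,0,0],[0,0,0]],"hand":[200,200,200]}' | grep -E 'force|pos'
python3 -m crank '{"offset":[[0,0,0],[0,0,0],[0,0,0],[0,0,0],[0,0,0]],"angular":[[0,0,0],[0,0,0],[0,0,0],[0,0,0],[0,0,0]],"hand":[100,60,0,0,0]}'  | grep -E 'width|force|pos'
python3 -m crank '{"offset":[[0,0,0],[0,0,-30],[0,0,-75],[0,0,-120],[0,0,-160]],"angular":[[0,0,0],[0,0,0],[0,0,0],[0,0,0],[0,0,0]],"hand":[0,0,0,0,0]}'
python3 - <<'E'
from h import *
plan((543.5,-406.5,190),-45,1)
i=eyes.camera_info('wrist'); p,d=eyes.capture('wrist'); c=cloud(i,d); np.savez('w3.npz',p=p,d=d,**i)
m=(c[...,2]>98)&(c[...,2]<125)&(np.hypot(c[...,0]-505,c[...,1]+224)<30); print(c[m].mean(0),np.percentile(c[m][:,2],98),circ(c[m]))
cv2.imwrite('pics/w3.png',p[:,:,::-1])
E
```

```text
tool_pos: [504.4, -223.7, 55.9]
wrist_force: [-3.6, 1.0, 9.8]
grasp_force: 36.8
tool_pos: [504.1, -223.5, 54.2]
wrist_force: [-0.4, 0.1, 0.5]
gripper_width: 85.2
grasp_force: 0.0
t: 11.45
tool_pos: [504.2, -223.6, 216.1]
tcp_rot: [0.716, 0.698, 0.0, 0.0]
wrist_force: [0.1, -0.8, -0.2]
gripper_width: 85.4
grasp_force: 0.0
off [-181.9, 43.8, 26.2] ang [0.06, 0.0, 43.6] rows>=4.1
[ 503.38329071 -223.27767879  104.38502055] 108.3200796763993 (array([ 503.33956831, -224.1404252 ]), np.float64(11.165553000065078))
```

View pics/w3.png

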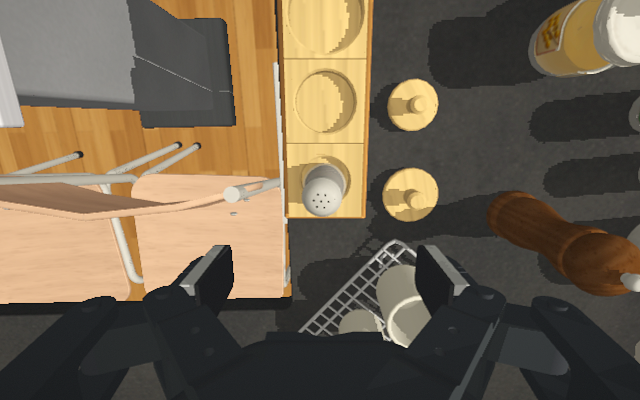

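```bash
python3 -m crank '{"offset":[[-36,9,0],[-73,18,0],[-109,26,0],[-146,35,0],[-182,44,0]],"angular":[[0,0,8.7],[0,0,17.5],[0,0,26.2],[0,0,35],[0,0,43.6]],"hand":[0,0,0,0,0]}' |head -2
python3 -m crank '{"offset":[[0,0,10],[0,0,40],[0,0,80],[0,0,120],[0,0,145]],"angular":[[0,0,0],[0,0,0],[0,0,0],[0,0,0],[0,0,0]],"hand":[0,0,0,0,0]}' 
python3 -m crank '{"offset":[[0,0,6],[0,0,11],[0,0,11]],"angular":[[0,0,0],[0,0,0],[0,0,0]],"hand":[0,0,0]}' 
python3 -m crank '{"offset":[[0,0,0],[0,0,0],[0,0,0],[0,0,0],[0,0,0]],"angular":[[0,0,0],[0,0,0],[0,0,0],[0,0,0],[0,0,0]],"hand":[60,120,160,160,160]}' 45
python3 -m crank '{"offset":[[0,0,0],[0,0,0]],"angular":[[0,0,0],[0,0,0]],"hand":[160,160]}'
```

```text
t: 12.12
tool_pos: [543.8, -407.8, 214.0]
t: 12.75
tool_pos: [542.5, -404.6, 66.5]
tcp_rot: [0.923, 0.384, -0.001, -0.002]
wrist_force: [-0.2, -1.0, 0.2]
gripper_width: 85.1
grasp_force: 0.0
t: 13.12
tool_pos: [544.1, -406.7, 59.2]
tcp_rot: [0.924, 0.383, 0.0, 0.001]
wrist_force: [-0.4, 0.3, 0.3]
gripper_width: 85.1
grasp_force: 0.0
t: 13.75
tool_pos: [544.1, -406.9, 59.3]
tcp_rot: [0.924, 0.383, 0.0, 0.001]
wrist_force: [-0.7, -0.0, 7.0]
gripper_width: 48.4
grasp_force: 49.0
t: 14.0
tool_pos: [544.1, -406.9, 59.3]
tcp_rot: [0.924, 0.383, 0.0, 0.001]
wrist_force: [-0.1, 0.8, 5.5]
gripper_width: 48.6
grasp_force: 49.1
```

```bash
python3 -m crank '{"offset":[[0,0,-10],[0,0,-40],[0,0,-80],[0,0,-120],[0,0,-120]],"angular":[[0,0,0],[0,0,0],[0,0,0],[0,0,0],[0,0,0]],"hand":[160,160,160,160,160]}' 45
python3 - <<'E'
from h import *
plan((507,-145.4,179),-1.4,1)
w=np.load('w3.npz');c=cloud(w,w['d'])
q=c[(abs(c[...,2]-32)<4)&(c[...,0]<560)&(c[...,0]>460)&(c[...,1]>-275)&(c[...,1]<-95)]
print(cv2.minAreaRect(q[:,:2].astype(np.float32)),np.percentile(q[:,0],[1,50,99]))
for P in((600,-246.5),(599,-150)):
    for z,r in((39,2.5),(14,3)):
        m=(abs(c[...,2]-z)<r)&(np.hypot(c[...,0]-P[0],c[...,1]-P[1])<40); print(P,z,c[m].mean(0).round(1),cv2.minEnclosingCircle(c[m][:,:2].astype(np.float32)),m.sum())
# hole: floor points z 16..20
m=(abs(c[...,2]-18)<4)&(np.hypot(c[...,0]-507,c[...,1]+145)<34); print('hole',c[m].mean(0),cv2.minEnclosingCircle(c[m][:,:2].astype(np.float32)),m.sum())
E
```

```text
t: 14.62
tool_pos: [544.9, -407.5, 182.1]
tcp_rot: [0.924, 0.383, 0.002, 0.003]
wrist_force: [0.7, -0.2, -1.9]
gripper_width: 48.4
grasp_force: 48.4
off [158.5, -212.2, 2.0] ang [0.34, 0.08, -43.6] rows>=4.2
((507.07061767578125, -178.8262176513672), (169.157470703125, 78.23710632324219), 88.59547424316406) [468.15026517 509.56938794 546.27087345]
(600, -246.5) 39 [ 600.8 -245.8   39.7] ((601.595703125, -246.47401428222656), 10.39452075958252) 259
(600, -246.5) 14 [ 599.8 -244.7   15.7] ((601.7387084960938, -246.635009765625), 31.245162963867188) 1749
(599, -150) 39 [ 598.6 -149.7   39.7] ((599.3764038085938, -149.7142333984375), 9.053352355957031) 272
(599, -150) 14 [ 597.7 -149.6   15.7] ((599.3889770507812, -149.93882751464844), 26.08502197265625) 1502
hole [ 507.91683061 -144.64372465   18.73229516] ((507.87945556640625, -145.24392700195312), 29.541683197021484) 2738
```

```bash
python3 -m crank '{"offset":[[32,-42,0],[63,-85,0],[95,-127,0],[127,-170,0],[158,-212,0]],"angular":[[0,0,-8.7],[0,0,-17.5],[0,0,-26.2],[0,0,-35],[0,0,-43.6]],"hand":[160,160,160,160,160]}' |head -2
python3 -m crank '{"offset":[[0,0,0],[0,0,0],[0,0,35],[0,0,65],[0,0,85]],"angular":[[0,0,0],[0,0,0],[0,0,0],[0,0,0],[0,0,0]],"hand":[160,160,160,160,160]}' 
python3 -m crank '{"offset":[[0,0,5],[0,0,5]],"angular":[[0,0,0],[0,0,0]],"hand":[160,160]}'
python3 - <<'E'
from h import *
plan((507.5,-145.3,57),-1.4,1)
E
```

```text
t: 15.25
tool_pos: [504.2, -143.1, 176.5]
t: 15.88
tool_pos: [504.7, -146.1, 90.9]
tcp_rot: [0.717, 0.697, -0.001, -0.001]
wrist_force: [-0.4, 0.2, -1.3]
gripper_width: 48.8
grasp_force: 48.3
t: 16.12
tool_pos: [505.5, -145.7, 88.1]
tcp_rot: [0.716, 0.698, -0.0, -0.0]
wrist_force: [0.4, 0.0, -2.2]
gripper_width: 48.6
grasp_force: 48.3
off [0.4, 2.0, 31.1] ang [-0.04, -0.0, -0.08] rows>=0.5
```

```bash
python3 -m crank '{"offset":[[0.4,2,7],[0.4,2,14],[0.4,2,21],[0.4,2,27],[0.4,2,31]],"angular":[[0,0,0],[0,0,0],[0,0,0],[0,0,0],[0,0,0]],"hand":[160,160,160,160,160]}' 
python3 -m crank '{"offset":[[0,0,1],[0,0,2],[0,0,2]],"angular":[[0,0,0],[0,0,0],[0,0,0]],"hand":[160,160,160]}'| grep -E 'force|pos'
```

```text
t: 16.75
tool_pos: [507.3, -144.5, 56.8]
tcp_rot: [0.716, 0.698, -0.0, -0.0]
wrist_force: [-0.6, -0.0, -2.4]
gripper_width: 48.7
grasp_force: 48.3
tool_pos: [507.6, -144.6, 55.4]
wrist_force: [0.2, 0.5, -1.9]
grasp_force: 48.3
```

```bash
python3 -m crank '{"offset":[[0,0,1],[0,0,2],[0,0,2]],"angular":[[0,0,0],[0,0,0],[0,0,0]],"hand":[160,160,160]}' | grep -E 'force|pos'
python3 -m crank '{"offset":[[0,0,0],[0,0,0],[0,0,0],[0,0,0],[0,0,0]],"angular":[[0,0,0],[0,0,0],[0,0,0],[0,0,0],[0,0,0]],"hand":[80,60,0,0,0]}'  | grep -E 'width|force|pos'
python3 -m crank '{"offset":[[0,0,0],[0,0,-30],[0,0,-75],[0,0,-120],[0,0,-160]],"angular":[[0,0,0],[0,0,0],[0,0,0],[0,0,0],[0,0,0]],"hand":[0,0,0,0,0]}' | head -2
python3 - <<'E'
from h import *
plan((592.3,-354.2,212),-45,2)
i=eyes.camera_info('wrist'); p,d=eyes.capture('wrist'); c=cloud(i,d); np.savez('w4.npz',p=p,d=d,**i)
m=(c[...,2]>66)&(c[...,2]<95)&(np.hypot(c[...,0]-507,c[...,1]+145)<35); print(len(c[m]),np.median(c[m][:,2]),np.percentile(c[m][:,2],[5,95]),circ(c[m]),cv2.minEnclosingCircle(c[m][:,:2].astype(np.float32)))
E
```

```text
tool_pos: [507.7, -144.7, 55.2]
wrist_force: [-5.1, 1.3, 11.6]
grasp_force: 50.0
tool_pos: [507.5, -144.6, 53.2]
wrist_force: [-0.6, 0.3, 0.3]
gripper_width: 85.2
grasp_force: 0.0
t: 18.75
tool_pos: [507.5, -144.6, 215.1]
off [-103.7, 44.9, 1.6] ang [0.05, 0.0, 21.8] rows>=2.0
off [-79.6, 80.2, 1.5] ang [0.0, 0.0, 21.8] rows>=2.0
1042 80.00343668104873 [68.55278001 81.48783381] (array([ 508.65204203, -145.01482272]), np.float64(23.462525400119695)) ((508.76470947265625, -145.94754028320312), 26.030101776123047)
```

```bash
python3 -m crank '{"offset":[[-52,22,0],[-104,45,0],[-104,45,0]],"angular":[[0,0,10.7],[0,0,21.4],[0,0,21.8]],"hand":[0,0,0]}' |head -2
python3 -m crank '{"offset":[[-40,40,0],[-80,80,0],[-80,80,0],[-80,80,20],[-80,80,50]],"angular":[[0,0,10.7],[0,0,21.4],[0,0,21.8],[0,0,21.8],[0,0,21.8]],"hand":[0,0,0,0,0]}' |head -2
python3 -m crank '{"offset":[[0,0,40],[0,0,70],[0,0,90],[0,0,97],[0,0,97]],"angular":[[0,0,0],[0,0,0],[0,0,0],[0,0,0],[0,0,0]],"hand":[0,0,0,0,0]}' 
python3 -m crank '{"offset":[[0,0,0],[0,0,0],[0,0,0],[0,0,0],[0,0,0]],"angular":[[0,0,0],[0,0,0],[0,0,0],[0,0,0],[0,0,0]],"hand":[40,80,130,130,130]}' 50
python3 -m crank '{"offset":[[0,0,0],[0,0,0]],"angular":[[0,0,0],[0,0,0]],"hand":[130,130]}'
```

```text
t: 19.18
tool_pos: [550.7, -252.6, 211.7]
t: 19.8
tool_pos: [592.2, -353.8, 163.9]
t: 20.42
tool_pos: [591.8, -353.9, 66.6]
tcp_rot: [0.924, 0.383, -0.0, -0.0]
wrist_force: [-0.5, 0.7, -0.2]
gripper_width: 85.5
grasp_force: 0.0
t: 21.05
tool_pos: [592.6, -355.0, 68.0]
tcp_rot: [0.924, 0.383, 0.001, 0.001]
wrist_force: [0.2, 1.2, 6.5]
gripper_width: 58.1
grasp_force: 55.9
t: 21.3
tool_pos: [592.6, -355.0, 68.0]
tcp_rot: [0.924, 0.383, 0.001, 0.001]
wrist_force: [-1.2, 1.0, 6.4]
gripper_width: 58.2
grasp_force: 55.9
```

```bash
python3 -m crank '{"offset":[[0,0,-10],[0,0,-40],[0,0,-80],[0,0,-120],[0,0,-120]],"angular":[[0,0,0],[0,0,0],[0,0,0],[0,0,0],[0,0,0]],"hand":[130,130,130,130,130]}' 50
python3 - <<'E'
from h import *
plan((509.4,-66.3,188),-1.4,2)
E
```

```text
t: 21.92
tool_pos: [593.4, -355.6, 190.6]
tcp_rot: [0.924, 0.383, 0.002, 0.003]
wrist_force: [0.2, -0.2, -1.8]
gripper_width: 57.8
grasp_force: 55.0
off [72.6, -132.0, 0.5] ang [0.39, -0.02, -21.8] rows>=2.4
off [116.4, -95.6, 1.3] ang [0.0, 0.0, -21.8] rows>=2.4
```

```bash
python3 -m crank '{"offset":[[24,-44,0],[48,-88,0],[73,-132,0]],"angular":[[0,0,-7.3],[0,0,-14.5],[0,0,-21.8]],"hand":[130,130,130]}' |head -2
python3 -m crank '{"offset":[[39,-32,0],[78,-64,0],[116,-96,0],[116,-96,20],[116,-96,40]],"angular":[[0,0,-7.3],[0,0,-14.5],[0,0,-21.8],[0,0,-21.8],[0,0,-21.8]],"hand":[130,130,130,130,130]}' |head -2
python3 -m crank '{"offset":[[0,0,25],[0,0,45],[0,0,50],[0,0,50]],"angular":[[0,0,0],[0,0,0],[0,0,0],[0,0,0]],"hand":[130,130,130,130]}'
python3 - <<'E'
from h import *
plan((509.4,-66.3,66),-1.4,1)
E
```

```text
t: 22.3
tool_pos: [549.0, -208.3, 184.5]
t: 22.92
tool_pos: [506.9, -64.4, 144.8]
t: 23.42
tool_pos: [507.2, -65.3, 95.8]
tcp_rot: [0.716, 0.698, -0.0, -0.001]
wrist_force: [0.3, 0.2, -1.8]
gripper_width: 58.0
grasp_force: 55.2
off [-1.0, 2.2, 29.8] ang [-0.07, -0.01, -0.0] rows>=0.5
```

```bash
python3 -m crank '{"offset":[[-1,2,7],[-1,2,14],[-1,2,21],[-1,2,27],[-1,2,30]],"angular":[[0,0,0],[0,0,0],[0,0,0],[0,0,0],[0,0,0]],"hand":[130,130,130,130,130]}' | grep -E 'force|pos'
python3 -m crank '{"offset":[[0,0,1],[0,0,2],[0,0,2]],"angular":[[0,0,0],[0,0,0],[0,0,0]],"hand":[130,130,130]}'| grep -E 'force|pos'
```

```text
tool_pos: [509.4, -66.3, 65.8]
wrist_force: [0.0, 0.1, -1.5]
grasp_force: 55.2
tool_pos: [509.8, -66.4, 64.4]
wrist_force: [-0.6, -0.4, -2.2]
grasp_force: 55.2
```

```bash
python3 -m crank '{"offset":[[0,0,1],[0,0,2],[0,0,2]],"angular":[[0,0,0],[0,0,0],[0,0,0]],"hand":[130,130,130]}'| grep -E 'force|pos'
python3 -m crank '{"offset":[[0,0,0],[0,0,0],[0,0,0],[0,0,0],[0,0,0]],"angular":[[0,0,0],[0,0,0],[0,0,0],[0,0,0],[0,0,0]],"hand":[60,30,0,0,0]}'  | grep -E 'width|force|pos'
python3 -m crank '{"offset":[[0,0,0],[0,0,-30],[0,0,-75],[0,0,-120],[0,0,-150]],"angular":[[0,0,0],[0,0,0],[0,0,0],[0,0,0],[0,0,0]],"hand":[0,0,0,0,0]}' | head -2
python3 - <<'E'
from h import *
plan((599.4,-149.8,212),-1.4,1)
i=eyes.camera_info('wrist'); p,d=eyes.capture('wrist'); c=cloud(i,d); np.savez('w5.npz',p=p,d=d,**i)
m=(c[...,2]>78)&(c[...,2]<100)&(np.hypot(c[...,0]-509,c[...,1]+66)<40); print(len(c[m]),np.median(c[m][:,2]),np.percentile(c[m][:,2],[5,95]),circ(c[m]),cv2.minEnclosingCircle(c[m][:,:2].astype(np.float32)))
cv2.imwrite('pics/w5.png',p[:,:,::-1])
E
```

```text
tool_pos: [509.9, -66.4, 63.9]
wrist_force: [-5.4, -0.1, 9.8]
grasp_force: 56.6
tool_pos: [509.6, -66.4, 62.2]
wrist_force: [-0.2, 0.0, -0.6]
gripper_width: 85.6
grasp_force: 0.0
t: 26.05
tool_pos: [510.1, -66.4, 214.6]
off [-81.1, 91.3, 2.9] ang [0.13, 0.01, -0.0] rows>=2.0
1321 90.04489601081144 [79.92203954 91.49810284] (array([510.83755869, -65.90275512]), np.float64(28.399499595553976)) ((510.8197937011719, -66.74016571044922), 31.086854934692383)
```

View pics/w5.png

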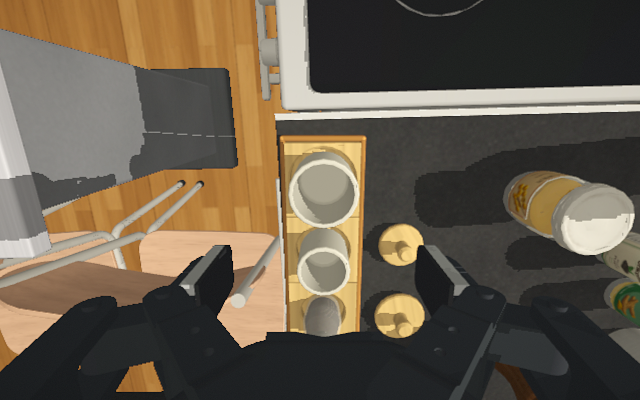

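```bash
python3 -m crank '{"offset":[[-27,30,0],[-54,61,0],[-81,91,0],[-81,91,20],[-81,91,60]],"angular":[[0,0,0],[0,0,0],[0,0,0],[0,0,0],[0,0,0]],"hand":[60,120,120,120,120]}'
python3 - <<'E'
from h import *
plan((599.4,-149.8,31),-1.4,1)
for f in('w3.npz','w5.npz'):
    w=np.load(f);c=cloud(w,w['d'])
    m=(c[...,2]>40)&(c[...,2]<170)&(c[...,0]>570)&(c[...,0]<760)&(c[...,1]>-300)&(c[...,1]<-40); q=c[m]; 
    for y0 in range(-300,-40,40):
        s=q[(q[:,1]>=y0)&(q[:,1]<y0+40)]; print(y0,len(s),np.percentile(s[:,0],1).round() if len(s) else '')
E
```

```text
t: 26.72
tool_pos: [600.1, -150.4, 152.6]
tcp_rot: [0.716, 0.698, 0.001, 0.001]
wrist_force: [-0.1, 0.0, -1.0]
gripper_width: 45.5
grasp_force: 0.0
off [0.6, -1.1, 121.6] ang [0.18, 0.04, -0.04] rows>=1.9
-300 5064 697.0
-260 2330 598.0
-220 0 
-180 144 592.0
-140 3415 713.0
-100 2583 712.0
-60 0 
-300 679 699.0
-260 131 595.0
-220 0 
-180 92 593.0
-140 1790 713.0
-100 4296 713.0
-60 0
```

```bash
python3 -m crank '{"offset":[[0,-1,40],[0,-1,75],[0,-1,100],[0,-1,112],[0,-1,117]],"angular":[[0,0,0],[0,0,0],[0,0,0],[0,0,0],[0,0,0]],"hand":[120,120,120,120,120]}' | grep -E 'force|pos'
python3 -m crank '{"offset":[[0,0,2],[0,0,4],[0,0,4]],"angular":[[0,0,0],[0,0,0],[0,0,0]],"hand":[120,120,120]}' | grep -E 'force|pos'
python3 -m crank '{"offset":[[0,0,0],[0,0,0],[0,0,0],[0,0,0],[0,0,0]],"angular":[[0,0,0],[0,0,0],[0,0,0],[0,0,0],[0,0,0]],"hand":[160,200,230,240,240]}' 25
python3 -m crank '{"offset":[[0,0,0],[0,0,0]],"angular":[[0,0,0],[0,0,0]],"hand":[240,240]}'
```

```text
tool_pos: [597.6, -149.5, 34.9]
wrist_force: [1.2, 0.2, 0.1]
grasp_force: 0.0
tool_pos: [598.0, -149.6, 31.8]
wrist_force: [0.4, -0.8, 0.2]
grasp_force: 0.0
t: 28.35
tool_pos: [597.9, -149.6, 31.6]
tcp_rot: [0.716, 0.698, 0.0, 0.0]
wrist_force: [-0.5, 0.7, 3.8]
gripper_width: 16.8
grasp_force: 24.5
t: 28.6
tool_pos: [597.9, -149.6, 31.6]
tcp_rot: [0.716, 0.698, 0.0, 0.0]
wrist_force: [-1.5, 0.3, 4.7]
gripper_width: 17.1
grasp_force: 24.6
```

```bash
python3 -m crank '{"offset":[[0,0,-10],[0,0,-40],[0,0,-80],[0,0,-110],[0,0,-110]],"angular":[[0,0,0],[0,0,0],[0,0,0],[0,0,0],[0,0,0]],"hand":[240,240,240,240,240]}' | grep -E 'force|pos|width'
python3 -m crank '{"offset":[[-2,-30,0],[-4,-60,0],[-6,-90,0],[-6,-90,0],[-6,-90,0]],"angular":[[0,0,0],[0,0,0],[0,0,0],[0,0,0],[0,0,0]],"hand":[240,240,240,240,240]}'
python3 - <<'E'
from h import *
plan((508.6,-145.3,125),-1.4,1)
o=status.get_obs();i=eyes.camera_info('wrist'); p,d=eyes.capture('wrist'); c=cloud(i,d); np.savez('w6.npz',p=p,d=d,**i)
print(o['tool_pos'])
z0=o['tool_pos'][2]-31.6
m=(c[...,2]>z0+9)&(c[...,2]<z0+20)&(np.hypot(c[...,0]-o['tool_pos'][0],c[...,1]-o['tool_pos'][1])<40)
print(len(c[m]),c[m].mean(0))
cv2.imwrite('pics/w6.png',p[:,:,::-1])
E
```

```text
tool_pos: [599.0, -149.9, 144.1]
wrist_force: [0.9, -0.3, -1.6]
gripper_width: 16.8
grasp_force: 24.5
t: 29.85
tool_pos: [507.6, -153.3, 140.6]
tcp_rot: [0.716, 0.698, -0.0, -0.0]
wrist_force: [0.4, 0.2, -0.3]
gripper_width: 16.9
grasp_force: 24.6
off [8.0, 0.8, 15.6] ang [-0.03, -0.01, -0.01] rows>=0.3
[ 507.6280826  -153.31461606  140.62828558]
3638 [ 508.88096648 -142.23203316  124.73688938]
```

View pics/w6.png

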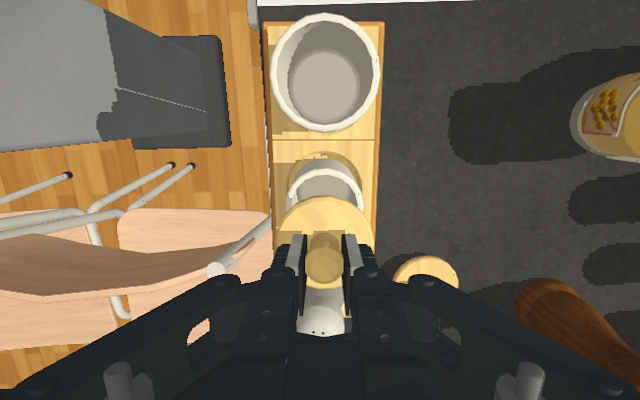

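Run:
```python
from h import *
w=np.load('w6.npz'); c=cloud(w,w['d']); T=np.array([507.6,-153.3,140.6]); hsv=cv2.cvtColor(w['p'],cv2.COLOR_RGB2HSV)
m=(abs(c[...,2]-125)<7)&(np.hypot(c[...,0]-T[0],c[...,1]-T[1])<34)&(hsv[...,1]>60)
q=c[m]; A=np.c_[q[:,:2]-T[:2],np.ones(len(q))]; s=np.linalg.lstsq(A,q[:,2],rcond=None)[0]; print('plane slope,z',s,len(q))
V,U=np.nonzero(m); 
e=[(u,V[U==u].min()) for u in np.unique(U)]; e=np.array(e); e=e[(e[:,0]>285)&(e[:,0]<365)]
P=onplane(w,e-[0,.5],T[2]-31.6+15); print('lid',circ(P),len(P))
m=(abs(c[...,2]-80)<4)&(np.hypot(c[...,0]-508.5,c[...,1]+145.3)<34); print('pot',circ(c[m]),m.sum())
m=(abs(c[...,2]-90)<4)&(np.hypot(c[...,0]-510.8,c[...,1]+66)<38); print('wide',circ(c[m]),m.sum(),cv2.minEnclosingCircle(c[m][:,:2].astype(np.float32)))
```

```text
plane slope,z [-1.78447518e-03 -2.81486958e-02  1.25201273e+02] 3731
lid (array([ 508.74234975, -151.11645405]), np.float64(24.688562683956604)) 79
pot (array([ 508.71882786, -145.13777577]), np.float64(23.39244344219433)) 817
wide (array([510.79938713, -67.04445743]), np.float64(28.417268271965835)) 2747 ((510.8564453125, -66.74594116210938), 30.907794952392578)
```

```bash
python3 -m crank '{"offset":[[4,0,0],[7.7,0,5],[7.7,0,15],[7.7,0,23],[7.7,0,26]],"angular":[[0,0,0],[0,0,0],[0,0,0],[0,0,0],[0,0,0]],"hand":[240,240,240,240,240]}' | grep -E 'force|pos'
python3 -m crank '{"offset":[[0,0,2],[0,0,4],[0,0,6],[0,0,6]],"angular":[[0,0,0],[0,0,0],[0,0,0],[0,0,0]],"hand":[240,240,240,240]}' | grep -E 'force|pos'
python3 -m crank '{"offset":[[0,0,2],[0,0,4],[0,0,4]],"angular":[[0,0,0],[0,0,0],[0,0,0]],"hand":[240,240,240]}' | grep -E 'force|pos'
```

```text
tool_pos: [507.3, -145.5, 114.2]
wrist_force: [-0.0, -0.9, -0.2]
grasp_force: 24.6
tool_pos: [507.7, -145.7, 109.2]
wrist_force: [0.4, -0.4, -0.6]
grasp_force: 24.6
tool_pos: [507.6, -145.6, 105.0]
wrist_force: [0.3, 0.6, -0.3]
grasp_force: 24.6
```

```bash
python3 -m crank '{"offset":[[0,0,1],[0,0,2],[0,0,2]],"angular":[[0,0,0],[0,0,0],[0,0,0]],"hand":[240,240,240]}' | grep -E 'force|pos'
python3 -m crank '{"offset":[[0,0,1],[0,0,1.5],[0,0,1.5]],"angular":[[0,0,0],[0,0,0],[0,0,0]],"hand":[240,240,240]}' | grep -E 'force|pos'
```

```text
tool_pos: [507.7, -145.6, 103.2]
wrist_force: [0.1, -0.9, 0.5]
grasp_force: 24.6
tool_pos: [507.9, -145.7, 102.6]
wrist_force: [-1.3, 0.4, 5.0]
grasp_force: 25.1
```

```bash
python3 -m crank '{"offset":[[0,0,0],[0,0,0],[0,0,0],[0,0,-1],[0,0,-1]],"angular":[[0,0,0],[0,0,0],[0,0,0],[0,0,0],[0,0,0]],"hand":[220,180,140,120,120]}' | grep -E 'force|pos|width'
python3 -m crank '{"offset":[[0,0,0],[0,0,-30],[0,0,-60],[0,0,-90],[0,0,-100]],"angular":[[0,0,0],[0,0,0],[0,0,0],[0,0,0],[0,0,0]],"hand":[120,120,120,120,120]}' | grep -E 'force|pos|width'
python3 - <<'E'
from h import *
plan((600.5,-246.3,190),-1.4,1)
i=eyes.camera_info('wrist'); p,d=eyes.capture('wrist'); c=cloud(i,d); np.savez('w7.npz',p=p,d=d,**i)
for P,z in(((508.5,-145.3),86),((508.5,-145.3),110.5)):
    m=(abs(c[...,2]-z)<4)&(np.hypot(c[...,0]-P[0],c[...,1]-P[1])<34); q=c[m]; print(m.sum(),np.median(q[:,2]),cv2.minEnclosingCircle(q[:,:2].astype(np.float32)))
    s=np.linalg.lstsq(np.c_[q[:,:2]-P,np.ones(len(q))],q[:,2],rcond=None)[0];print(s)
m=(c[...,2]>10)&(c[...,2]<18)&(np.hypot(c[...,0]-601,c[...,1]+246)<40); print('wl',m.sum(),m.sum() and cv2.minEnclosingCircle(c[m][:,:2].astype(np.float32)))
E
```

```text
tool_pos: [507.8, -145.7, 102.8]
wrist_force: [0.5, -0.1, -0.2]
gripper_width: 45.3
grasp_force: 0.0
tool_pos: [508.5, -145.9, 204.6]
wrist_force: [0.6, -0.6, 0.0]
gripper_width: 45.2
grasp_force: 0.0
off [-98.1, 94.4, 14.9] ang [0.16, 0.04, -0.0] rows>=2.2
2367 86.87554925304852 ((508.6818542480469, -145.92153930664062), 26.058055877685547)
[-1.91280438e-03 -4.41411755e-03  8.68609168e+01]
418 110.96143076602168 ((508.8490905761719, -145.90176391601562), 9.095969200134277)
[ 1.94663960e-03 -4.02180500e-02  1.10698758e+02]
wl 781 ((607.35888671875, -239.3647003173828), 29.727415084838867)
```

```bash
python3 -m crank '{"offset":[[-33,31,0],[-66,62,0],[-98.5,94.4,10],[-98.5,94.4,40],[-98.5,94.4,70]],"angular":[[0,0,0],[0,0,0],[0,0,0],[0,0,0],[0,0,0]],"hand":[120,120,120,120,120]}' | grep -E 'force|pos'
python3 -m crank '{"offset":[[0,0,35],[0,0,65],[0,0,85],[0,0,95],[0,0,95]],"angular":[[0,0,0],[0,0,0],[0,0,0],[0,0,0],[0,0,0]],"hand":[120,120,120,120,120]}' | grep -E 'force|pos'
```

```text
tool_pos: [599.5, -246.8, 129.8]
wrist_force: [-0.2, -0.4, -0.2]
grasp_force: 0.0
tool_pos: [599.0, -246.1, 36.5]
wrist_force: [0.1, -0.6, 0.3]
grasp_force: 0.0
```

```bash
python3 -m crank '{"offset":[[0,0.5,2],[0,1,4.5],[0,1,4.5]],"angular":[[0,0,0],[0,0,0],[0,0,0]],"hand":[120,120,120]}' | grep -E 'force|pos'
python3 -m crank '{"offset":[[0,0,0],[0,0,0],[0,0,0],[0,0,0],[0,0,0]],"angular":[[0,0,0],[0,0,0],[0,0,0],[0,0,0],[0,0,0]],"hand":[160,200,230,240,240]}' 25| grep -E 'force|pos|width'
python3 -m crank '{"offset":[[0,0,0],[0,0,0]],"angular":[[0,0,0],[0,0,0]],"hand":[240,240]}'| grep -E 'force|pos|width'
python3 -m crank '{"offset":[[0,0,-10],[0,0,-50],[0,0,-100],[0,0,-140],[0,0,-140]],"angular":[[0,0,0],[0,0,0],[0,0,0],[0,0,0],[0,0,0]],"hand":[240,240,240,240,240]}' | grep -E 'force|pos|width'
python3 - <<'E'
from h import *
plan((509.7,-76.6,172),-1.4,1)
E
```

```text
tool_pos: [600.9, -246.5, 33.6]
wrist_force: [-0.3, -0.4, 0.5]
grasp_force: 0.0
tool_pos: [600.8, -246.5, 33.6]
wrist_force: [-1.4, 0.7, 2.6]
gripper_width: 19.2
grasp_force: 24.4
tool_pos: [600.8, -246.5, 33.6]
wrist_force: [-1.0, 0.5, 3.5]
gripper_width: 19.1
grasp_force: 24.5
tool_pos: [602.3, -247.1, 177.6]
wrist_force: [0.2, 0.4, -0.1]
gripper_width: 18.9
grasp_force: 24.5
off [168.2, -96.8, 4.6] ang [0.36, 0.14, -0.0] rows>=3.1
```

```bash
python3 -m crank '{"offset":[[44,-24,0],[89,-48,0],[134,-73,0],[178,-97,0],[178,-97,0]],"angular":[[0,0,0],[0,0,0],[0,0,0],[0,0,0],[0,0,0]],"hand":[240,240,240,240,240]}' | grep -E 'force|pos'
python3 -m crank '{"offset":[[0,0,10],[0,0,20],[0,0,25],[0,0,25]],"angular":[[0,0,0],[0,0,0],[0,0,0],[0,0,0]],"hand":[240,240,240,240]}' | grep -E 'force|pos|width'
python3 - <<'E'
from h import *
T=status.get_obs()['tool_pos'];plan((509.7,-66.5,125.6),-1.4,1)
w=eyes.camera_info('wrist'); p,d=eyes.capture('wrist'); c=cloud(w,d); hsv=cv2.cvtColor(p,cv2.COLOR_RGB2HSV)
m=(abs(c[...,2]-(T[2]-18.6))<7)&(np.hypot(c[...,0]-T[0],c[...,1]-T[1])<38)&(hsv[...,1]>60)
q=c[m]; s=np.linalg.lstsq(np.c_[q[:,:2]-T[:2],np.ones(len(q))],q[:,2],rcond=None)[0]; print('plane',s,T,len(q))
V,U=np.nonzero(m); e=np.array([(u,V[U==u].min()) for u in np.unique(U)]); u0=np.median(e[:,0]); e=e[abs(e[:,0]-u0)<42]
P=onplane(w,e-[0,.5],T[2]-18.6); print('lid',circ(P),P[:,1].max()-31,len(P))
E
```

```text
tool_pos: [505.9, -63.7, 172.4]
wrist_force: [0.5, 0.2, -1.7]
grasp_force: 24.6
tool_pos: [507.9, -66.7, 147.3]
wrist_force: [-0.7, -0.6, -0.1]
gripper_width: 19.0
grasp_force: 24.6
off [0.2, 1.9, 21.7] ang [-0.09, -0.01, -0.06] rows>=0.3
plane [-1.79697680e-03 -1.31075532e-02  1.29742230e+02] [507.87586086 -66.65293408 147.3334273 ] 5709
lid (array([508.89069779, -64.40850043]), np.float64(29.384644705841378)) -65.95737185628454 83
```

```bash
python3 -m crank '{"offset":[[-0.3,1.9,8],[-0.3,1.9,15],[-0.3,1.9,20],[-0.3,1.9,22],[-0.3,1.9,22]],"angular":[[0,0,0],[0,0,0],[0,0,0],[0,0,0],[0,0,0]],"hand":[240,240,240,240,240]}' | grep -E 'force|pos'
python3 -m crank '{"offset":[[0,0,2],[0,0,4],[0,0,6],[0,0,8],[0,0,8]],"angular":[[0,0,0],[0,0,0],[0,0,0],[0,0,0],[0,0,0]],"hand":[240,240,240,240,240]}' | grep -E 'force|pos'
python3 -m crank '{"offset":[[0,0,1],[0,0,2],[0,0,2]],"angular":[[0,0,0],[0,0,0],[0,0,0]],"hand":[240,240,240]}' | grep -E 'force|pos'
```

```text
tool_pos: [509.9, -66.4, 126.2]
wrist_force: [-0.6, -0.4, -0.9]
grasp_force: 24.6
tool_pos: [509.9, -66.4, 118.1]
wrist_force: [-0.5, -0.1, -0.5]
grasp_force: 24.6
tool_pos: [509.9, -66.5, 116.2]
wrist_force: [-0.0, 0.1, -0.1]
grasp_force: 24.6
```

```bash
python3 -m crank '{"offset":[[0,0,1],[0,0,2],[0,0,2]],"angular":[[0,0,0],[0,0,0],[0,0,0]],"hand":[240,240,240]}' | grep -E 'force|pos'
python3 -m crank '{"offset":[[0,0,0.5],[0,0,1],[0,0,1]],"angular":[[0,0,0],[0,0,0],[0,0,0]],"hand":[240,240,240]}' | grep -E 'force|pos'
python3 -m crank '{"offset":[[0,0,0],[0,0,0],[0,0,0],[0,0,-1],[0,0,-1]],"angular":[[0,0,0],[0,0,0],[0,0,0],[0,0,0],[0,0,0]],"hand":[220,180,140,120,120]}' | grep -E 'force|pos|width'
python3 -m crank '{"offset":[[0,0,0],[0,0,-30],[0,0,-60],[0,0,-90],[0,0,-100]],"angular":[[0,0,0],[0,0,0],[0,0,0],[0,0,0],[0,0,0]],"hand":[120,120,120,120,120]}' | grep -E 'force|pos|width'
python3 -m crank '{"offset":[[-30,-30,0],[-60,-60,0],[-60,-60,0],[-60,-60,0]],"angular":[[0,0,0],[0,0,0],[0,0,0],[0,0,0]],"hand":[120,120,120,120]}' | head -2
python3 - <<'E'
from h import *
i=eyes.camera_info('wrist'); p,d=eyes.capture('wrist'); cw=cloud(i,d); cv2.imwrite('pics/w8.png',p[:,:,::-1])
for n,P,z in(('wd',(510.8,-66.5),96),('wk',(510.8,-66.5),121)):
    m=(abs(cw[...,2]-z)<4)&(np.hypot(cw[...,0]-P[0],cw[...,1]-P[1])<40); q=cw[m]
    if len(q): print(n,m.sum(),np.median(q[:,2]),cv2.minEnclosingCircle(q[:,:2].astype(np.float32)),np.linalg.lstsq(np.c_[q[:,:2]-P,np.ones(len(q))],q[:,2],rcond=None)[0])
p,d=eyes.capture('scene'); cv2.imwrite('pics/s8.png',cv2.resize(p[150:300,190:390,::-1],None,fx=4,fy=4,interpolation=cv2.INTER_CUBIC))
E
```

```text
tool_pos: [510.0, -66.5, 114.5]
wrist_force: [-1.2, 0.1, 1.8]
grasp_force: 24.8
tool_pos: [510.2, -66.5, 114.5]
wrist_force: [-1.8, 0.7, 9.0]
grasp_force: 25.5
tool_pos: [510.0, -66.5, 114.2]
wrist_force: [0.4, 0.9, -0.4]
gripper_width: 45.2
grasp_force: 0.0
tool_pos: [510.8, -66.5, 216.0]
wrist_force: [0.0, 0.3, 0.0]
gripper_width: 45.3
grasp_force: 0.0
t: 41.88
tool_pos: [448.6, -125.0, 213.8]
wd 4203 96.96780343267926 ((511.0189514160156, -66.83220672607422), 31.095619201660156) [1.82743124e-03 3.06665044e-04 9.69283445e+01]
wk 630 121.12252868964842 ((511.0840759277344, -66.91558074951172), 10.090779304504395) [ 2.90060624e-02 -4.87887636e-03  1.20847524e+02]
```

View pics/w8.png

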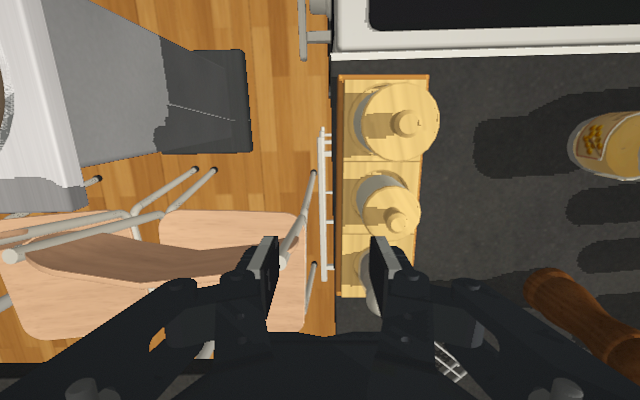

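View pics/s8.png

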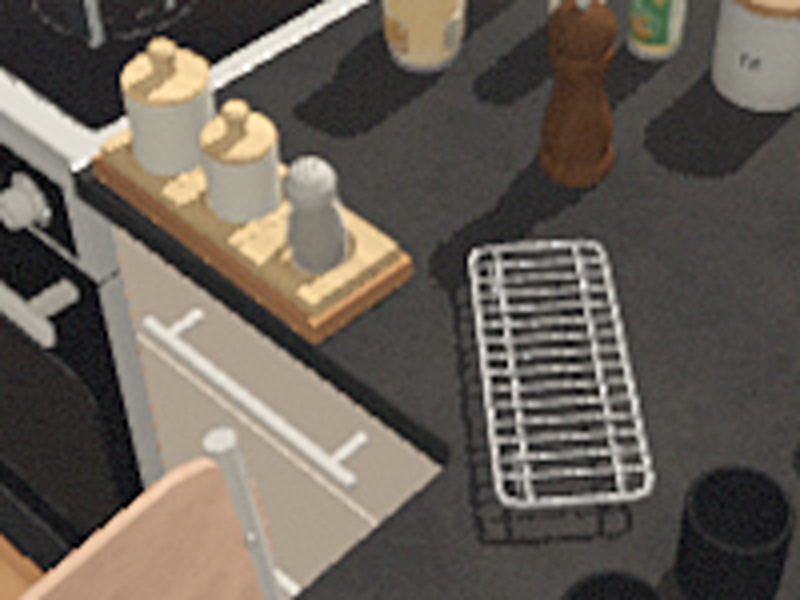

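Both pots stand lidded and level in the stand (wrist view (403,123) and (395,222)). The shaker is upright beside them, the rack is empty, and the jar and mill have not moved. Handing in.

```bash
python3 -c "
from station import bot
print(bot.close_job())"
```

```text
the job is handed in; nothing more can be done
None
```

I handed the job in after about 42 s of robot time: the wide pot, small pot and salt shaker are seated in their own holes, both lids are fully home, everything is released, and the honey jar and pepper mill were not touched; the judge's verdict was not shown to me.

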